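Fit the filter slide and index the aperture lever of a bench light unit

TASK

Get the bench light unit ready: first push the filter slide, lying beside it, window end first and grip outward, fully home into the slot in the unit's front. Then set the aperture lever on top to the notch marked by the tall stud: lift the lever's knob to free its pin, swing the lever, and let the pin drop fully into that notch. Leave the small beaker and the small flask standing where they are.

Things in the scene. Friction and masses are not known exactly. Their poses are not given: they have to be found in the camera images.
- unit: The light unit, a grey metal box 185 deep (x) x 220 wide (y) x 60 mm high with a grey plastic cover, fixed to the bench, turned up to 0.2 rad. Origin: the middle of its front face at bench level; x points into the unit, y to its left, z up. When the slide is home, touching the slot's end, its origin is at x = -12.5 mm, y = 0 in this frame.
- slot (a point): Middle of the slide's slot in the front face, at bench level (same point as the unit's origin). The slot is 63 mm wide, 13 mm high, 60 mm deep along the unit's x and has no floor: the slide runs on the bench. Two flared guide cheeks, 22 mm high, stand in front of it (mouth 79 mm wide, 14 mm before the face).
- sector_front (a point): Point 100 mm straight before the pivot, level with the upper face of the sector, 78 mm above the bench. This horizontal aluminium sector under the lever has four notches 12 mm wide, nominally at lever angles -50, -30, -10, 10 degrees, but was clamped by hand: all of it can be up to 5 degrees off, either way, so the exact place of a notch must be found by feel.
- slide: The filter slide, loose: a flat aluminium plate 145 long (x) x 60 wide (y) x 8 mm thick with a round window near its +x end, the end that goes into the slot; about 0.16 kg. Near its -x end stands a black grip, 28 long (x) x 12 wide (y), up to 44 mm above the plate's underside. Origin: centre of the plate's underside; x along its length toward the window end.
- grip (a point): The middle of the slide's grip, 32 mm above the plate's underside, at x = -52.5 mm, y = 0 in the slide's frame. Pinch it across the slide's y.
- pivot (a point): The lever's vertical hinge axis, at x = 150 mm, y = 0 in the unit's frame, 94 mm above the bench.
- knob (a point): The lever's knob: an upright black cylinder, 24 mm across and 40 mm tall, standing on the end of the dark steel lever arm, 100 mm from the pivot; the point is on its axis, 22 mm above its lower end (122 mm above the bench with the pin fully down). Under the knob a pin of 8 mm goes through the arm into the sector below.
- lever (a joint): Swing of the lever about the vertical pivot, rad: 0 points straight to the unit's front, range -1.02 to 0.76, positive is anticlockwise from above (knob toward the unit's right, its -y). Stiff: it stays where it is left. It starts parked past the last notch, at 0.41 to 0.66, its pin resting on the sector.
- plunger (a joint): Lift of the knob with its pin, m: 0 = pin fully down in a notch, about 0.008 = pin riding on the sector between notches, 0.018 = highest. The lever swings freely from 0.010 up. A spring of 3 to 5 N presses it down.
- stud_tall: The tall steel stud with a wider head, 26 mm high, head 15 mm across, on the unit's top, marking the wanted notch; fixed. Origin at its foot, 132 mm from the pivot axis, at the nominal angle of that notch (-50, -30, -10 or 10 degrees). The other three notches have low studs.
- stud_a: A low steel stud, 12 mm across and 7 mm high, beside a notch that is not wanted; fixed. Origin at its foot on the unit's top.
- stud_b: A low steel stud, 12 mm across and 7 mm high, beside a notch that is not wanted; fixed. Origin at its foot on the unit's top.
- stud_c: A low steel stud, 12 mm across and 7 mm high, beside a notch that is not wanted; fixed. Origin at its foot on the unit's top.
- small_beaker: A small glass beaker, 44 mm across, 63 mm high, loose. Origin at the centre of its underside. Leave it standing.
- small_flask: A small conical glass flask, 54 mm across, 88 mm high, loose. Origin at the centre of its underside. Leave it standing.
Mind the look-alikes: they are no part of the job. Of the things shaped like the slide, the aluminium one is meant.

How it is judged:
By the outcome, as a careful person would: the job done as asked, in the order asked, and still so for the second after the job is handed in, with the robot touching nothing.
It also fails if it takes over 61 s, if anything falls off the work surface, if the arm or the gripper's body presses on something with over 40 N, if the wrist force passes 120 N, or if a joint passes its speed limit or range.

ROBOT

A 6-joint arm with a two-finger parallel gripper is mounted at the origin on a cart in front of the work surface, level with it; the furniture and walls round the work are solid. World frame = base frame: x ahead of the robot, y to its left, z up, the work surface at z = 0. Lengths are in m, angles in degrees, forces in N, time in s.
With the tool pointing down it reaches from about 0.4 to 0.825 m from the base axis. Payload 7 kg.
Tool frame: the origin (TCP) lies at the centre of the arm's flange, where the gripper is bolted on; the fingertips stand 178 mm ahead of it and the grasp point (between the pads) lies 159 mm ahead of it; x points along the fingers, y is the direction in which the jaws open and shut, and the axes are right-handed (so a half turn about x gives the same grasp; the last joint's range is limited). The gripper opens to 88 mm and grips with 3 to 60 N. Pads are 19 mm wide; open, the fingers measure 130 mm over their backs; the gripper's body (78 mm by 193 mm) begins 47 mm behind the grasp point.
Start: joints at [16.507, 20.546, 0.682, 0, -70.136, -16.507], TCP at [0.675, -0, 0.405] pointing down, gripper open.
Joint ranges: [-176.03, 176.03], [-82.01, 121.73], [-58.28, 71.71], [-173.87, 95.51], [-174.79, -0.11], [-173.66, 173.66]. Speed limits (degrees/s): [136.94, 136.94, 172.46, 180, 180, 180].

INTERFACE

Orientations are given as [roll, pitch, yaw] about the fixed x, y, z axes, in that order (R = Rz(yaw) Ry(pitch) Rx(roll)).
In Python, from plant import ctrl gives the robot as it stands. The module is installed in compiled form; this text tells all that it offers.
- The arm moves only by the shell command python3 -m inch 'ROWS'. ROWS is JSON, one flat list of numbers, 7 for each row, row after row: the shift along the tool's x, y, z in m, then the turn, a rotation vector about the tool's x, y, z in degrees, then the finger opening in m, from 0 to 0.0876. In form: [dx, dy, dz, rx, ry, rz, hand, dx, dy, dz, rx, ry, rz, hand, ...]. A call has 1 to 20 rows; each row shifts and turns the pose as measured when the row begins, along the tool's axes as they then stand; what a row does not reach is not made up. A row lasts 1/8 s, in which the tool goes at most 62.5 mm and 10.7 degrees, less where a joint would pass 70% of its speed; a pose out of reach is approached as far as the arm can. A call with a gripper value outside its range is refused whole. The fingers move at their own pace and stop on an object; the grip force is fixed at half the most. Time passes only in rows, so rows that do not move let the fingers close. It gives the time, the measured TCP pose, the force and the opening at its end, in the units of the state.
- ctrl.get_obs(): the state, without advancing time (a new reading comes with each control period).
- ctrl.snapshot(name): name is "scene" or "side" or "wrist"; returns a dict with "color" (400x640x3 uint8, red, green, blue), "depth" (400x640 float32, m along the optical axis (not along the pixel's ray), 0 where there is no reading), "K" (3x3 intrinsics, pixels), "position" and "attitude" of the camera in the world; the wrist camera has in their place "hand_eye" (4x4, takes a point from camera to tool coordinates, whose origin is the TCP and whose axes are the tool frame's). Camera axes: x right, y up, looking along -z (the intrinsics and any distortion apply to the point x, -y, -z); pixel columns grow to the right and rows downward; lengths in m; the calibration is good to about 2 mm. A picture is of the moment at which its call begins: read the wrist's pose just before it.
- ctrl.close_job(): hands the job in, once; it reports no verdict.
The state is a dict: "clock": time; "joint_pos": joint angles; "qvel": joint speeds; "tau": joint torques, N m; "tool_pos": TCP position; "orientation": TCP orientation; "force": force on the tool from outside, world axes, zero at the start; "moment": the same for the moment, N m; "opening": finger opening in m.
Only numpy, scipy, OpenCV 4.12 (cv2) and the standard library are available. Lean on these libraries where they do the work, as an engineer would, in place of code of your own. Each camera call takes 0.05 s, during which the arm holds its last target.

## Working session

There is one attempt and no reset: what is moved stays moved. The work goes in short steps, Python scripts to look and compute and a shell command to move; the robot and the scene stay as the last step left them, time stands still between calls to the robot, and variables do not carry over. Pictures are saved under pics/ and viewed, and the job is handed in when it is done.

```bash
mkdir -p pics; ls
cat > h.py <<'E'
import numpy as np, cv2
from plant import ctrl
from scipy.spatial.transform import Rotation as R
def snap(n,tag):
    o=ctrl.get_obs(); s=ctrl.snapshot(n); s['obs']=o
    cv2.imwrite(f'pics/{tag}.png',s['color'][...,::-1]); np.savez(f'pics/{tag}.npz',**{k:v for k,v in s.items() if k!='obs'},tp=o['tool_pos'],to=o['orientation']); return s
E
python3 - <<'E'
from h import *
print(ctrl.get_obs())
for n in ('scene','side','wrist'):
    s=snap(n,n+'0'); print(n,{k:v for k,v in s.items() if k not in('color','depth','obs')})
E
```

```text
pics
{'clock': 0.0, 'joint_pos': array([ 1.65066326e+01,  2.05900693e+01,  6.33645124e-01, -2.13205165e-02,
       -7.01353560e+01, -1.65078178e+01]), 'qvel': array([-0.05192915,  0.01836099,  0.01969357,  0.04087736, -0.02760599,
       -0.00460237]), 'tau': array([-8.00930356e-04, -5.82726967e+01,  2.93058443e+01,  6.99745238e+00,
        6.93249181e-03, -2.06530804e-04]), 'tool_pos': array([ 6.74798806e-01, -1.98144969e-06,  4.03733110e-01]), 'orientation': array([  94.19072174,   89.90605615, -175.81772422]), 'force': array([-0.2106242 ,  0.14776448, -0.46190246]), 'moment': array([ 0.01092162, -0.02001428,  0.01615455]), 'opening': 0.08766836398270501}
scene {'K': array([[418.74266704,   0.        , 314.4283932 ],
       [  0.        , 418.74266704, 203.73720097],
       [  0.        ,   0.        ,   1.        ]]), 'position': array([-0.33505158, -0.55535895,  0.91361617]), 'attitude': array([ 52.54297628,   0.30050187, -54.63293121])}
side {'K': array([[435.0601863 ,   0.        , 317.77041945],
       [  0.        , 435.0601863 , 212.08954665],
       [  0.        ,   0.        ,   1.        ]]), 'position': array([ 0.05536561, -0.6756477 ,  1.10598832]), 'attitude': array([ 40.80606918,  -0.70026202, -34.09503489])}
wrist {'K': array([[338.32158445,   0.        , 325.28240928],
       [  0.        , 338.32158445, 199.50446626],
       [  0.        ,   0.        ,   1.        ]]), 'hand_eye': array([[-4.55125733e-04,  2.77750673e-01, -9.60653089e-01,
         2.11460343e-02],
       [ 9.99999003e-01, -1.15764612e-03, -8.08473191e-04,
        -8.51988566e-05],
       [-1.33665029e-03, -9.60652499e-01, -2.77749869e-01,
        -7.60054069e-02],
       [ 0.00000000e+00,  0.00000000e+00,  0.00000000e+00,
         1.00000000e+00]])}
```

View pics/scene0.png

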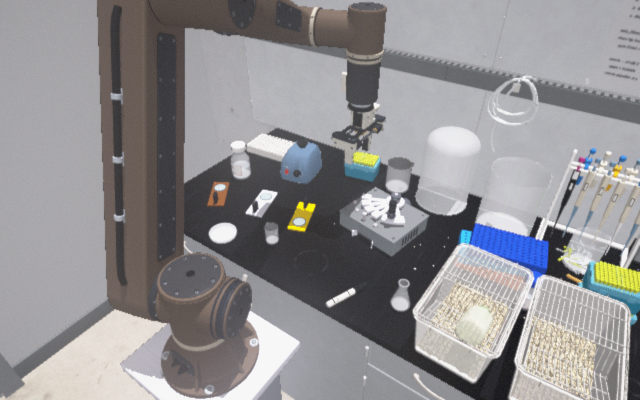

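View pics/side0.png

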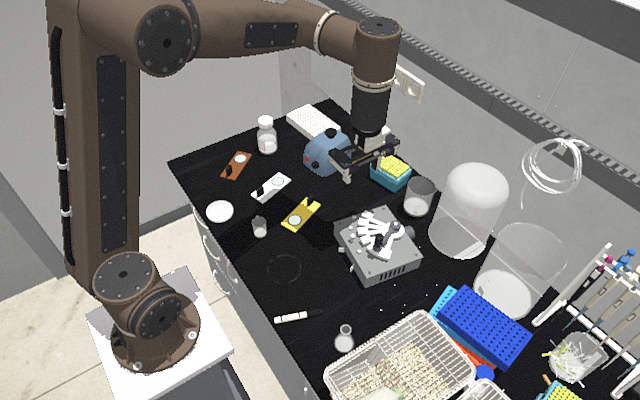

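View pics/wrist0.png

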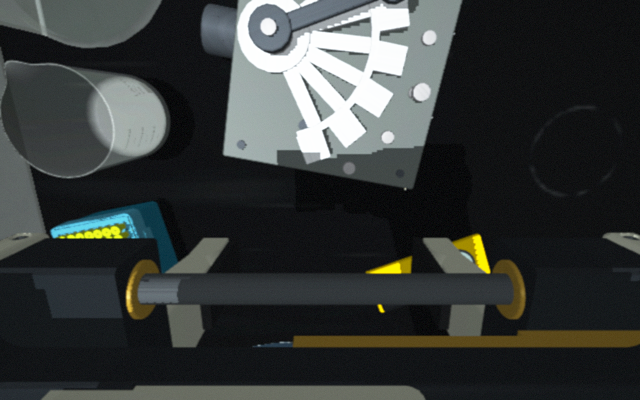

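Run:
```python
from h import *
a=cv2.imread('pics/scene0.png')[140:320,180:450]; cv2.imwrite('pics/c1.png',cv2.resize(a,None,fx=2.9,fy=2.9,interpolation=cv2.INTER_CUBIC))
a=cv2.imread('pics/side0.png')[130:350,190:440]; cv2.imwrite('pics/c2.png',cv2.resize(a,None,fx=2.7,fy=2.7,interpolation=cv2.INTER_CUBIC))
a=cv2.imread('pics/wrist0.png')[0:200,190:470]; cv2.imwrite('pics/c3.png',cv2.resize(a,None,fx=2.8,fy=2.8,interpolation=cv2.INTER_CUBIC))
o=ctrl.get_obs(); print(R.from_euler('xyz',o['orientation'],degrees=True).as_matrix().round(3))
```

```text
[[-0.001 -1.     0.   ]
 [-0.     0.     1.   ]
 [-1.     0.001 -0.   ]]
```

View pics/c1.png

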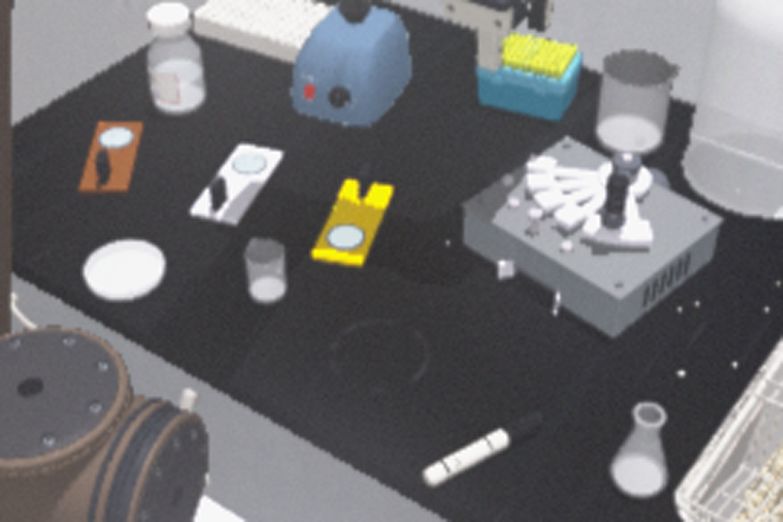

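View pics/c2.png

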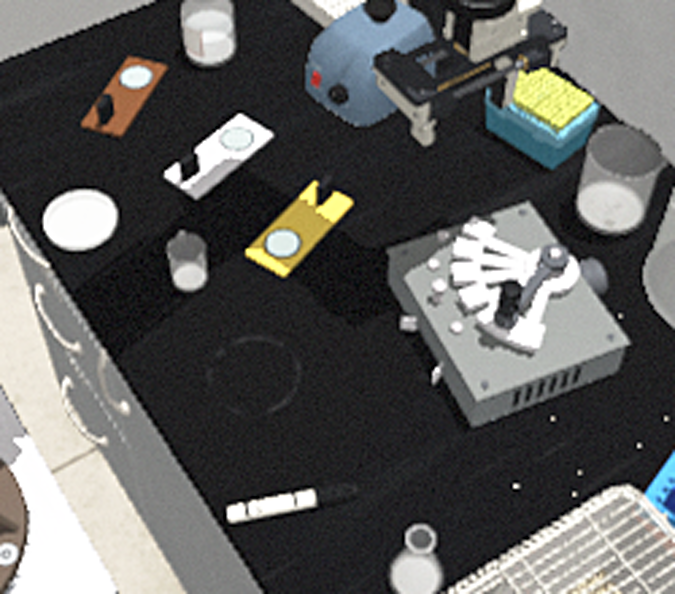

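View pics/c3.png

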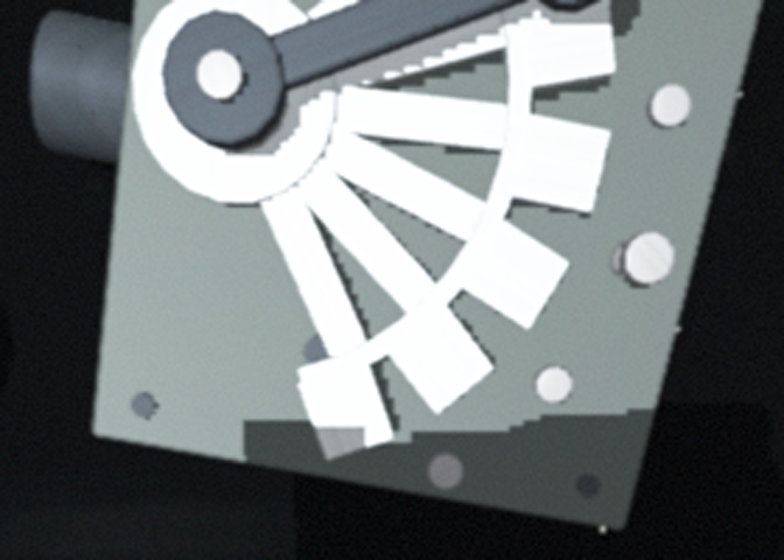

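```bash
cat >> h.py <<'E'
def load(tag):
    return dict(np.load(f'pics/{tag}.npz'))
def pose(s):
    if 'hand_eye' in s:
        T=np.eye(4);T[:3,:3]=R.from_euler('xyz',s['to'],degrees=True).as_matrix();T[:3,3]=s['tp']
        T=T@s['hand_eye']; return T[:3,:3],T[:3,3]
    return R.from_euler('xyz',s['attitude'],degrees=True).as_matrix(),s['position']
def ray(s,uv):
    uv=np.atleast_2d(uv).astype(float);K=s['K']
    return np.c_[(uv[:,0]-K[0,2])/K[0,0],-(uv[:,1]-K[1,2])/K[1,1],-np.ones(len(uv))]
def onz(s,uv,z):
    A,p=pose(s);d=ray(s,uv)@A.T
    return p+d*((z-p[2])/d[:,2])[:,None]
def dep(s,uv):
    A,p=pose(s);uv=np.atleast_2d(uv);dd=s['depth'][uv[:,1].astype(int),uv[:,0].astype(int)]
    return p+(ray(s,uv)*dd[:,None])@A.T
def cloud(s):
    v,u=np.mgrid[0:400,0:640];uv=np.c_[u.ravel(),v.ravel()]
    P=dep(s,uv).reshape(400,640,3);P[s['depth']<=0]=np.nan;return P
E
python3 - <<'E'
from h import *
for t in('scene0','side0'):
    s=load(t);P=cloud(s);c=s['color'].astype(int)
    x,y,z=P[...,0],P[...,1],P[...,2]
    box={'scene0':(240,185,285,220),'side0':(245,165,300,210)}[t]
    m=np.zeros((400,640),np.uint8);m[box[1]:box[3],box[0]:box[2]]=1
    g=c.min(2)
    pl=((g>110)&(m>0)).astype(np.uint8)
    n,l,st,_=cv2.connectedComponentsWithStats(pl);k=1+np.argmax(st[1:,4]);ll=(l==k)
    vv,uu=np.nonzero(ll);W=onz(s,np.c_[uu,vv],0.008)[:,:2]
    r=cv2.minAreaRect((W*1000).astype(np.float32));print(t,'plate',r, 'medz',np.nanmedian(z[ll]))
    gm=(m>0)&(z>0.016)
    print('grip',np.nanmean(P[gm],0),gm.sum(),np.nanmax(z[gm]),np.ptp(P[gm],0))
    bm=(z>0.052)&(z<0.064)&(x>0.5)&(x<0.95)&(y<0.1)&(y>-0.35)
    print('box',cv2.minAreaRect((P[bm][:,:2]*1000).astype(np.float32)),bm.sum(),np.nanmedian(z[bm]))
s=load('wrist0')
for uv in [(429,38),(421,92),(388,137),(349,168)]:
    print(uv,dep(s,uv), onz(s,uv,0.067),onz(s,uv,0.086))
print('pivot',dep(s,(268,27)))
E
```

```text
scene0 plate ((525.1514282226562, 292.56048583984375), (157.28115844726562, 66.7972183227539), 16.767549514770508) medz 0.009631667153354062
grip [0.47229652 0.27476925 0.03466648] 57 0.05154319832597731 [0.03050212 0.0214123  0.03481547]
box ((768.07080078125, -85.2652587890625), (394.01983642578125, 395.50469970703125), 80.69706726074219) 1839 0.061079639680301834
side0 plate ((525.8824462890625, 289.9815368652344), (149.0164031982422, 64.58870697021484), 16.657978057861328) medz 0.0070351674230937356
grip [0.47321833 0.27207268 0.03321636] 61 0.04693240692625089 [0.0279066  0.02082991 0.03060171]
box ((777.6036987304688, -86.36215209960938), (392.6302185058594, 408.94879150390625), 79.26768493652344) 2763 0.059414724099227545
(429, 38) [[ 0.58542027 -0.12862441  0.06584904]] [[ 0.58574524 -0.12843337  0.067     ]] [[ 0.59110987 -0.12527972  0.086     ]]
(421, 92) [[ 0.59398011 -0.08398441  0.08504833]] [[ 0.58907454 -0.08446625  0.067     ]] [[ 0.59423878 -0.083959    0.086     ]]
(388, 137) [[ 0.61592371 -0.04462512  0.06458251]] [[ 0.61637173 -0.04486387  0.067     ]] [[ 0.61989295 -0.0467403   0.086     ]]
(349, 168) [[ 0.65167408 -0.01565791  0.06597116]] [[ 0.65174945 -0.01585407  0.067     ]] [[ 0.65314126 -0.01947661  0.086     ]]
pivot [[ 0.71710219 -0.12952856  0.10452123]]
```

Run:
```python
from h import *
s=load('wrist0')
print('corners',onz(s,[(224,155),(413,187)],0.06)[:,:2])
piv=np.array([.717,-.1295]);th=np.radians(-10.3);X=np.array([np.cos(th),np.sin(th)]);Y=np.array([-X[1],X[0]])
o=piv-.15*X;print('pred',o+.11*Y,o+.11*Y+.185*X)
for t,b,f in(('scene0',[(271,240),(271,225)],(401,303)),('side0',[(260,231),(258,217)],(345,342))):
    s=load(t);print(t,'beaker base',onz(s,b[0],0.0),'flask',onz(s,f,0.01))
    print(' knob',)
    P=cloud(s);k=(P[...,2]>0.118)&(P[...,2]<.165)&(abs(P[...,0]-.66)<.1)&(abs(P[...,1]+.15)<.12);print(k.sum(),np.nanmean(P[k],0),np.nanmax(P[k][:,2]) if k.any() else 0)
    for nm,uv in(('yellow',(302,215) if t=='scene0' else (300,213)),):print(nm,onz(s,uv,.008))
    # cheeks
s=load('side0');
```

```text
corners [[ 0.77099202 -0.0270202 ]
 [ 0.58794002  0.00435792]]
pred [0.58908549 0.00554769] [ 0.77110422 -0.02753072]
scene0 beaker base [[0.39746822 0.14225635 0.        ]] flask [[ 0.39812547 -0.3164373   0.01      ]]
 knob
90 [ 0.6172271  -0.16372792  0.13749138] 0.1524953771126254
yellow [[0.54975531 0.13087475 0.008     ]]
side0 beaker base [[0.40095518 0.14372838 0.        ]] flask [[ 0.40227981 -0.31571102  0.01      ]]
 knob
95 [ 0.61785491 -0.16676933  0.13886554] 0.15141004854155782
yellow [[0.54636957 0.13121049 0.008     ]]
```

```bash
python3 -m inch '[0,0.033,0.046,0,0,0,0.0876, 0,0.033,0.046,0,0,0,0.0876, 0,0.033,0.046,0,0,0,0.0876, 0,0.033,0.046,0,0,0,0.0876, 0,0.033,0.046,0,0,0,0.0876, 0,0.033,0.046,0,0,0,0.0876, 0,0,0,10.5,0,0,0.0876, 0,0,0,10.5,0,0,0.0876, 0,0,0,10.5,0,0,0.0876, 0,0,0,10.5,0,0,0.0876, 0,0,0,10.5,0,0,0.0876, 0,0,0,10.5,0,0,0.0876, 0,0,0,10.3,0,0,0.0876, 0,0,0,0,0,0,0.0876]'
cat >> h.py <<'E'
def st():
    o=ctrl.get_obs();M=R.from_euler('xyz',o['orientation'],degrees=True).as_matrix()
    print('t',round(o['clock'],2),'p',o['tool_pos'].round(4),'yawz',np.degrees(np.arctan2(M[1,2],M[0,2])).round(2),'tilt',(M[:2,0]*57.3).round(2),'F',o['force'].round(1),'op',round(o['opening'],4),'j',o['joint_pos'].round(0)); return o,M
def goto(x,y,z,yaw):
    """print remaining shift in tool axes to a world target, tool z axis at yaw, x down"""
    o,M=st();d=M.T@(np.array([x,y,z])-o['tool_pos'])
    c,s=np.cos(np.radians(yaw)),np.sin(np.radians(yaw))
    T=np.array([[0,s,c],[0,-c,s],[-1,0,0]])
    print('shift',d.round(4),'rot',R.from_matrix(M.T@T).as_rotvec(degrees=True).round(2))
E
python3 - <<'E'
from h import *
goto(.4745,.2755,.25,16.7)
snap('wrist','w1')
E
```

```text
clock: 1.9
tool_pos: [0.4693, 0.2845, 0.4]
orientation: [-172.9, 89.6, -158.2]
force: [1.0, 0.6, 0.4]
opening: 0.0875
t 1.9 p [0.4693 0.2845 0.4   ] yawz 14.73 tilt [-0.41 -0.16] F [1.  0.6 0.4] op 0.0875 j [  52.    9.  -15.   -0.  -66. -127.]Traceback (most recent call last):
  File "<stdin>", line 2, in <module>
  File "h.py", line 34, in goto
    print('shift',d.round(4),'rot',R.from_matrix(M.T@T).as_rotvec(degrees=True).round(2))
                                   ~~~~~~~~~~~~~^^^^^^^
  File "scipy/spatial/transform/_rotation.pyx", line 1143, in scipy.spatial.transform._rotation.Rotation.from_matrix
ValueError: Non-positive determinant (left-handed or null coordinate frame) in rotation matrix 0: [[ 9.99970202e-01  6.84235470e-04 -7.68934498e-03]
 [ 9.47759612e-04 -9.99410442e-01  3.43201272e-02]
 [ 7.66132861e-03  3.43263922e-02  9.99381310e-01]].
```

```bash
sed -i 's/\[0,s,c\],\[0,-c,s\]/[0,-s,c],[0,c,s]/' h.py
python3 - <<'E'
from h import *
goto(.4745,.2755,.25,16.7)
snap('wrist','w1')
E
```

```text
t 1.9 p [0.4693 0.2845 0.4   ] yawz 14.73 tilt [-0.41 -0.16] F [1.  0.6 0.4] op 0.0875 j [  52.    9.  -15.   -0.  -66. -127.]
shift [ 0.15   -0.0099  0.0038] rot [-1.97 -0.44  0.05]
```

View pics/w1.png

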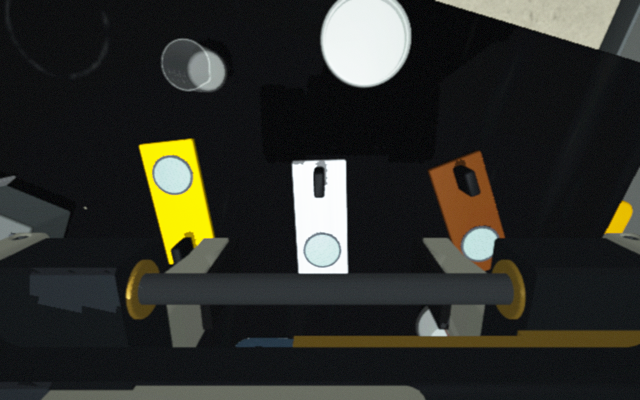

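Run:
```python
from h import *
s=load('w1');c=s['color'].astype(int);P=cloud(s)
m=np.zeros((400,640),bool);m[150:272,285:355]=1
pl=m&(c.min(2)>110);vv,uu=np.nonzero(pl);W=onz(s,np.c_[uu,vv],.008)[:,:2]
r=cv2.minAreaRect((W*1000).astype(np.float32));print(r)
# side edges fit
L=[];Rr=[]
for v in range(168,262):
    u=np.nonzero(pl[v])[0]
    if len(u)>10: L.append((u.min(),v));Rr.append((u.max()+1,v))
for E in(L,Rr):
    w=onz(s,E,.008)[:,:2];q=cv2.fitLine(w.astype(np.float32),cv2.DIST_HUBER,0,.01,.01).ravel();print('edge yaw',np.degrees(np.arctan2(q[1],q[0])),q)
g=m&(P[...,2]>.038);print('grip top',g.sum(),P[g].mean(0),np.median(P[g][:,2]))
vv,uu=np.nonzero(g);W=onz(s,np.c_[uu,vv],.044)[:,:2];print(cv2.minAreaRect((W*1000).astype(np.float32)))
```

```text
((520.7198486328125, 291.1843566894531), (136.71189880371094, 60.4190788269043), 16.703338623046875)
edge yaw 16.689247 [0.9578764  0.28718075 0.5245758  0.26140538]
edge yaw 16.950388 [0.9565576  0.29154354 0.50637245 0.3190117 ]
grip top 299 [0.47424908 0.27761087 0.04219133] 0.042390442760854796
((473.7928466796875, 277.34881591796875), (27.104883193969727, 11.217432022094727), 14.751198768615723)
```

```bash
python3 -m inch '[0,-0.0085,0.0025,2.0,0.4,0,0.05, 0.05,0,0,0,0,0,0.05, 0.05,0,0,0,0,0,0.05, 0.05,0,0,0,0,0,0.05, 0,0,0,0,0,0,0.05]' >/dev/null
python3 -c "
from h import *
goto(.474,.277,.191,16.8)"
```

```text
t 2.58 p [0.4737 0.2748 0.2481] yawz 13.24 tilt [-0.7  -0.15] F [ 0.3 -0.1  0.6] op 0.0505 j [  50.   18.  -26.   -1.  -47. -127.]
shift [0.0571 0.0021 0.0015] rot [-3.56 -0.72 -0.04]
```

```bash
python3 -m inch '[0,0.002,0.0015,-3.5,-0.7,0,0.05, 0.03,0,0,0,0,0,0.05, 0,0,0,0,0,0,0.05]' >/dev/null
python3 -c "
from h import *
goto(.474,.277,.191,16.8)"
```

```text
t 2.95 p [0.4775 0.2785 0.2238] yawz 17.04 tilt [0.28 0.23] F [-0.4 -0.8  0.3] op 0.0501 j [  51.   20.  -28.    0.  -42. -124.]
shift [ 0.0327 -0.0005 -0.0039] rot [ 0.24  0.33 -0.14]
```

```bash
python3 -m inch '[0.03,-0.0005,-0.004,0,0.3,0,0.05, 0,0,0,0,0,0,0.05]' >/dev/null
python3 -c "
from h import *
goto(.474,.277,.191,16.8);snap('wrist','w2')"
```

```text
t 3.2 p [0.4759 0.2786 0.1985] yawz 17.15 tilt [0.26 0.37] F [-0.1 -0.5 -0.1] op 0.0503 j [  51.   22.  -29.   -0.  -39. -123.]
shift [ 0.0075 -0.001  -0.0023] rot [ 0.35  0.36 -0.28]
```

View pics/w2.png

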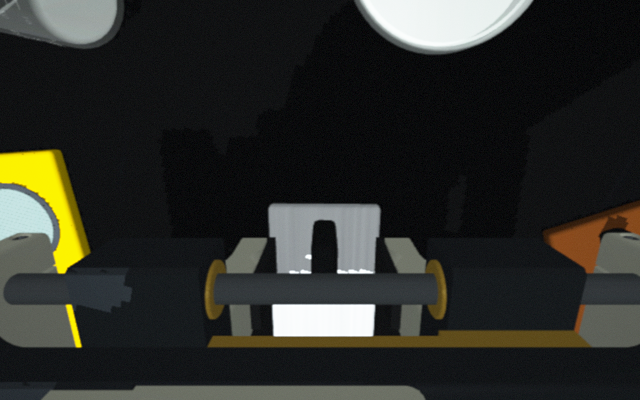

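```bash
python3 -m inch '[0.0070,-0.001,-0.0022,0.3,0.3,-0.2,0.05, 0,0,0,0,0,0,0.05, 0,0,0,0,0,0,0, 0,0,0,0,0,0,0, 0,0,0,0,0,0,0, 0,0,0,0,0,0,0, 0,0,0,0,0,0,0, 0,0,0,0,0,0,0]' >/dev/null
python3 -c "
from h import *
st()"
```

```text
t 4.25 p [0.4764 0.2791 0.1974] yawz 16.94 tilt [0.45 0.45] F [0.4 0.1 1.1] op 0.0117 j [  51.   22.  -29.    0.  -38. -124.]
```

```bash
python3 -m inch '[-0.03,0,0,0,0,0,0, -0.04,0,0,0,0,0,0, -0.04,0,0,0,0,0,0, 0,0,0,0,0,0,0]' >/dev/null
python3 -c "
from h import *
st();snap('side','s1');goto(.48,.1,.30,16.8)"
```

```text
t 4.75 p [0.4751 0.2779 0.3086] yawz 16.9 tilt [0.26 0.28] F [ 0.4  0.1 -0.8] op 0.0119 j [  51.   14.  -23.    0.  -53. -124.]
t 4.8 p [0.4745 0.2773 0.3067] yawz 16.87 tilt [0.11 0.17] F [-1.2  0.7 -2.3] op 0.0114 j [  51.   14.  -23.   -0.  -53. -124.]
shift [ 0.0062 -0.1713 -0.0462] rot [ 0.07  0.16 -0.13]
```

View pics/s1.png

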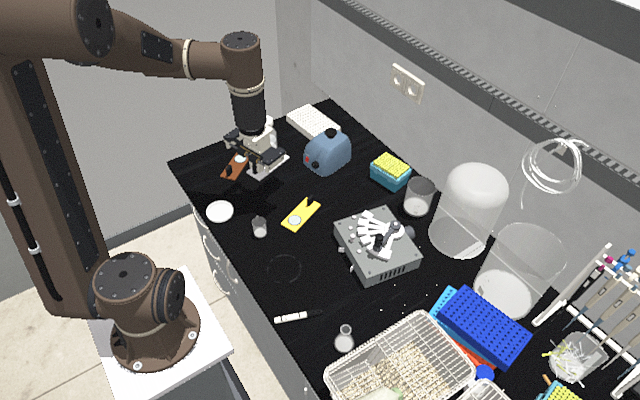

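```bash
python3 -m inch '[0,-0.045,-0.012,0,0,0,0, 0,-0.045,-0.012,0,0,0,0, 0,-0.045,-0.012,0,0,0,0, 0,-0.045,-0.012,0,0,0,0, 0,0,0,9,0,0,0, 0,0,0,9,0,0,0, 0,0,0,9,0,0,0, 0,0,0,0,0,0,0]' >/dev/null
python3 -c "
from h import *
goto(.412,-.0741,.30,-10.3)"
```

```text
t 5.8 p [0.4763 0.0832 0.2943] yawz -10.98 tilt [-0.92 -0.31] F [-0.1  0.3 -1.1] op 0.0119 j [  33.    9.  -31.   -0.  -51. -134.]
shift [-0.0038 -0.1667 -0.0332] rot [-0.67 -0.85  0.47]
```

```bash
python3 -m inch '[0,-0.042,-0.008,-0.4,-0.5,0.3,0, 0,-0.042,-0.008,0,0,0,0, 0,-0.042,-0.008,0,0,0,0, 0,-0.042,-0.008,0,0,0,0, 0,0,0,0,0,0,0]' >/dev/null
python3 -c "
from h import *
goto(.412,-.0741,.23,-10.3)"
```

```text
t 6.42 p [ 0.4116 -0.0801  0.2913] yawz -9.23 tilt [-0.76 -0.21] F [ 0.5  0.1 -2.2] op 0.0115 j [  16.    3.  -39.   -0.  -49. -115.]
shift [0.0613 0.0063 0.0002] rot [ 1.07 -0.71  0.34]
```

```bash
python3 -m inch '[0.03,0.0063,0.0002,1.0,-0.7,0.3,0, 0.03,0,0,0,0,0,0, 0,0,0,0,0,0,0]' >/dev/null
python3 -c "
from h import *
goto(.412,-.0741,.1965,-10.3);snap('wrist','w3');snap('side','s2')"
```

```text
t 6.8 p [ 0.4128 -0.0734  0.2296] yawz -9.77 tilt [ 0.04 -0.02] F [ 0.1 -0.3 -1.6] op 0.0116 j [  17.    8.  -44.    0.  -38. -117.]
shift [ 0.0331 -0.0008 -0.0007] rot [0.53 0.04 0.01]
```

View pics/w3.png

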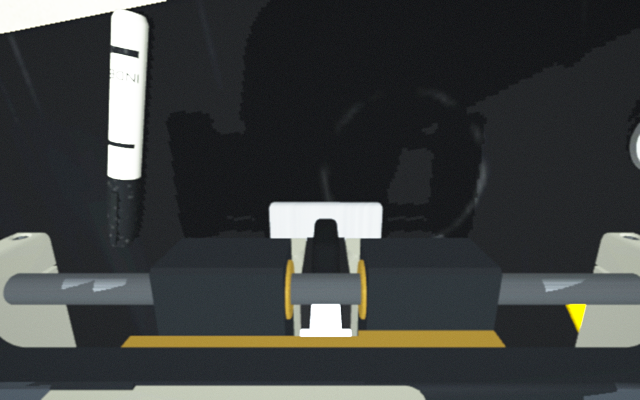

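View pics/s2.png

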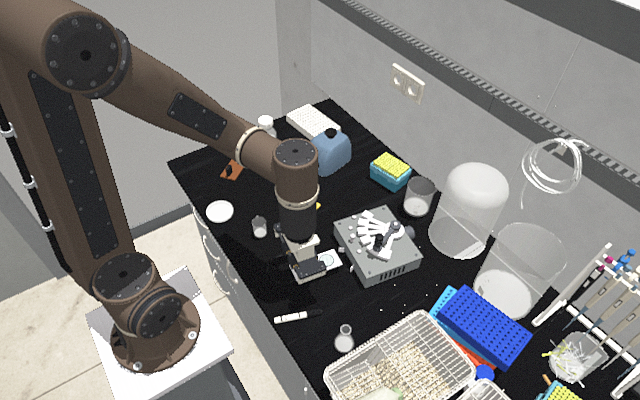

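```bash
python3 -m inch '[0.02,-0.0008,-0.0007,0.5,0,0,0, 0.009,0,0,0,0,0,0, 0,0,0,0,0,0,0]' >/dev/null
python3 -c "
from h import *
goto(.412,-.0741,.1965,-10.3);snap('side','s3');snap('scene','c3b')
for t in('s3','c3b'):
    a=cv2.imread(f'pics/{t}.png')[180:300,260:440];cv2.imwrite(f'pics/{t}z.png',cv2.resize(a,None,fx=4,fy=4,interpolation=cv2.INTER_CUBIC))
"
```

```text
t 7.28 p [ 0.4154 -0.0729  0.2049] yawz -10.06 tilt [0.58 0.09] F [ 0.2 -1.  -0.7] op 0.0119 j [  17.   11.  -45.    0.  -33. -117.]
shift [ 0.0084 -0.0018 -0.0032] rot [ 0.24  0.56 -0.19]
```

View pics/s3z.png

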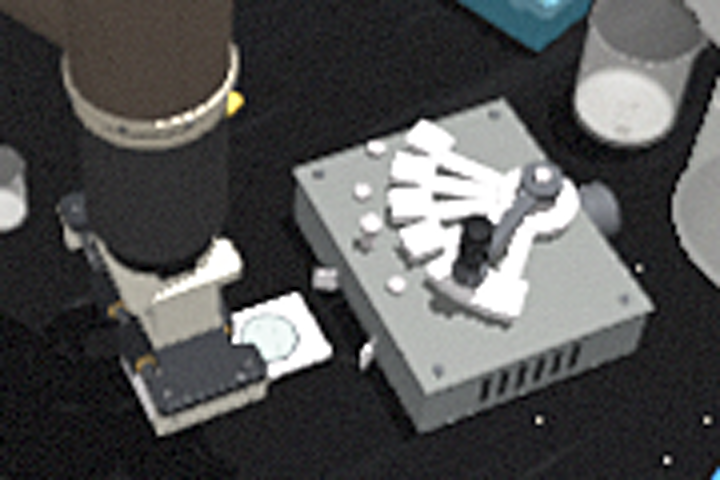

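View pics/c3bz.png

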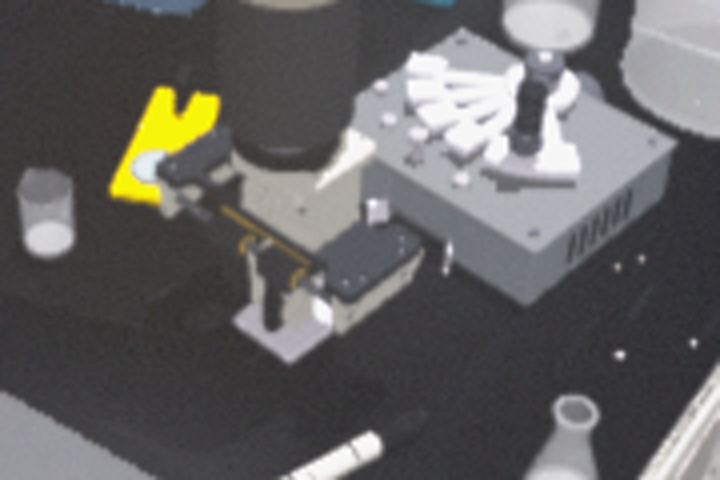

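```bash
cat >> h.py <<'E'
piv=np.array([.717,-.1295]);th=np.radians(-10.3);UX=np.array([np.cos(th),np.sin(th)]);UY=np.array([-UX[1],UX[0]]);UO=piv-.15*UX
def unit(p): p=np.atleast_2d(p)[:,:2]-UO; return np.c_[p@UX,p@UY]
E
python3 -c "
from h import *
s=load('s3');print(unit(onz(s,[(335,253),(343.3,267.5)],.0155))*1000)
a,_=st();print(unit(a['tool_pos'])*1000)"
```

```text
[[-29.52652664  28.12806679]
 [-29.35156201 -29.55067097]]
t 7.38 p [ 0.4155 -0.0729  0.2053] yawz -10.08 tilt [0.63 0.1 ] F [-0.6  0.1 -1.1] op 0.012 j [  17.   11.  -45.    0.  -33. -117.]
[[-156.75425592    1.80431502]]
```

```bash
python3 -m inch '[0.007,-0.001,0,0.2,0.5,0,0, 0,0,0,0,0,0,0]' 
python3 -m inch '[0.004,0,0,0,0,0,0, 0,0,0,0,0,0,0]' 
python3 -c "
from h import *
a,_=st();print(unit(a['tool_pos'])*1000)"
```

```text
clock: 7.62
tool_pos: [0.4158, -0.0738, 0.1988]
orientation: [56.4, 89.7, 46.2]
force: [-1.1, 0.9, -2.0]
opening: 0.0116
clock: 7.88
tool_pos: [0.4167, -0.0737, 0.1963]
orientation: [43.4, 89.6, 33.2]
force: [-0.2, -0.2, -1.9]
opening: 0.0117
t 7.88 p [ 0.4167 -0.0737  0.1963] yawz -10.21 tilt [0.33 0.21] F [-0.2 -0.2 -1.9] op 0.0117 j [  17.   12.  -45.   -0.  -32. -117.]
[[-155.4209086     1.20984839]]
```

```bash
python3 -m inch '[0.003,0,0,0,0,0,0, 0,0,0,0,0,0,0]' |grep -E 'pos|force'
python3 -m inch '[0.003,0,0,0,0,0,0, 0,0,0,0,0,0,0]'  |grep -E 'pos|force'
```

```text
tool_pos: [0.4173, -0.0736, 0.1952]
force: [-0.3, 0.5, -1.3]
tool_pos: [0.418, -0.0735, 0.1939]
force: [-0.9, -0.5, -1.4]
```

```bash
python3 -c "
from h import *
s=snap('side','s4');P=cloud(s)
m=np.zeros((400,640),bool);m[245:285,315:350]=1
c=s['color'].min(2);k=m&(c>130);print(k.sum())
q=unit(P[k]);z=P[k][:,2];A=np.c_[q,np.ones(len(q))];print(np.linalg.lstsq(A,z,rcond=None)[0],np.median(z))
a=cv2.imread('pics/s4.png')[220:310,280:400];cv2.imwrite('pics/s4z.png',cv2.resize(a,None,fx=5,fy=5,interpolation=cv2.INTER_CUBIC))
snap('wrist','w4')
"
```

```text
450
 ** On entry to DLASCL parameter number  4 had an illegal value
 ** On entry to DLASCL parameter number  4 had an illegal valueTraceback (most recent call last):
  File "<string>", line 6, in <module>
    q=unit(P[k]);z=P[k][:,2];A=np.c_[q,np.ones(len(q))];print(np.linalg.lstsq(A,z,rcond=None)[0],np.median(z))
                                                              ~~~~~~~~~~~~~~~^^^^^^^^^^^^^^^^
    x, resids, rank, s = _umath_linalg.lstsq(a, b, rcond,
                         ~~~~~~~~~~~~~~~~~~~^^^^^^^^^^^^^
                                             signature=signature)
                                             ^^^^^^^^^^^^^^^^^^^^
    raise LinAlgError("SVD did not converge in Linear Least Squares")
numpy.linalg.LinAlgError: SVD did not converge in Linear Least Squares
```

```bash
python3 -c "
from h import *
s=load('s4');P=cloud(s)
m=np.zeros((400,640),bool);m[245:285,315:350]=1
c=s['color'].min(2);k=m&(c>130)&np.isfinite(P[...,2])&(P[...,2]<.04);print(k.sum())
q=unit(P[k]);z=P[k][:,2];A=np.c_[q,np.ones(len(q))];print(np.linalg.lstsq(A,z,rcond=None)[0],np.median(z))
a=cv2.imread('pics/s4.png')[220:310,280:400];cv2.imwrite('pics/s4z.png',cv2.resize(a,None,fx=5,fy=5,interpolation=cv2.INTER_CUBIC))
snap('wrist','w4')
"
```

```text
353
[ 0.00621381 -0.01132249  0.00796912] 0.007903251910415188
```

View pics/s4z.png

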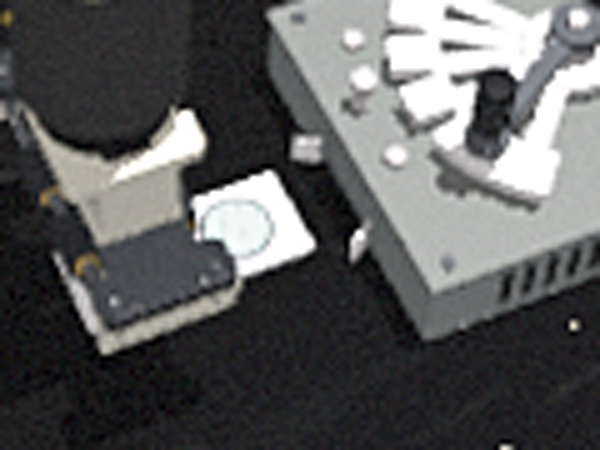

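View pics/w4.png

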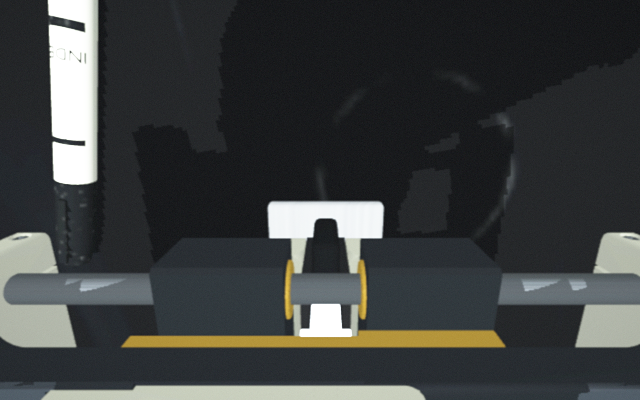

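```bash
python3 -m inch '[0,-0.001,0.01,0,0,0,0, 0,0,0.01,0,0,0,0, 0,0,0.01,0,0,0,0, 0,0,0.01,0,0,0,0, 0,0,0.01,0,0,0,0, 0,0,0,0,0,0,0]' >/dev/null
python3 -c "
from h import *
a,_=st();print(unit(a['tool_pos'])*1000)
a=snap('side','s5')['color'][220:310,280:400,::-1];cv2.imwrite('pics/s5z.png',cv2.resize(a,None,fx=5,fy=5,interpolation=cv2.INTER_CUBIC))"
```

```text
t 9.22 p [ 0.4656 -0.0844  0.1936] yawz -10.06 tilt [0.05 0.09] F [ 1.3 -0.   2.2] op 0.0118 j [  14.   16.  -39.   -0.  -34. -114.]
[[-105.41857581   -0.55704866]]
```

View pics/s5z.png

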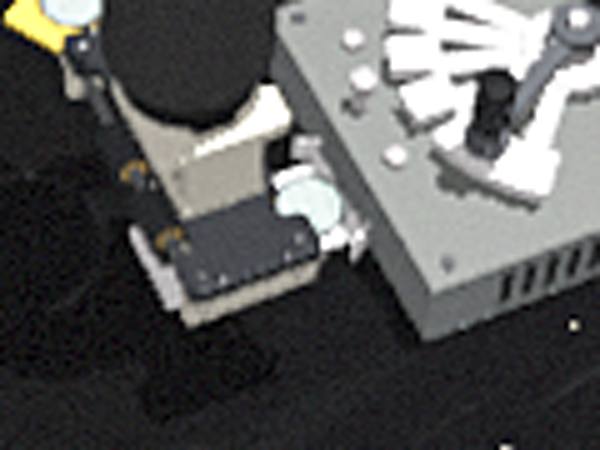

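Entering cleanly. Continue in small pushes, watching force.

```bash
for i in 1 2; do python3 -m inch '[0,0,0.008,0,0,0,0, 0,0,0.008,0,0,0,0, 0,0,0,0,0,0,0]' |grep -E 'pos|force';done
python3 -c "
from h import *
a,_=st();print(unit(a['tool_pos'])*1000)"
```

```text
tool_pos: [0.4795, -0.0874, 0.1936]
force: [1.3, -0.2, 1.9]
tool_pos: [0.4928, -0.09, 0.1935]
force: [1.4, 1.0, 1.3]
t 10.03 p [ 0.4928 -0.09    0.1935] yawz -10.06 tilt [-0.54  0.07] F [1.4 1.  1.3] op 0.0116 j [  12.   19.  -35.   -0.  -37. -112.]
[[-77.64372336  -1.25132229]]
```

```bash
for i in 1 2 3; do python3 -m inch '[0,0,0.006,0,0,0,0, 0,0,0,0,0,0,0]' |grep -E 'pos|force';done
python3 -c "
from h import *
a,_=st();print(unit(a['tool_pos'])*1000)"
```

```text
tool_pos: [0.4974, -0.0908, 0.1935]
force: [2.4, 1.2, 1.1]
tool_pos: [0.5019, -0.0916, 0.1934]
force: [2.9, 1.5, 1.1]
tool_pos: [0.5064, -0.0924, 0.1934]
force: [3.1, 1.7, 0.9]
t 10.78 p [ 0.5064 -0.0924  0.1934] yawz -10.04 tilt [-1.1   0.11] F [3.1 1.7 0.9] op 0.0121 j [  11.   20.  -33.   -1.  -38. -111.]
[[-63.83478672  -1.18745576]]
```

```bash
for i in 1 2 3; do python3 -m inch '[0,0,0.005,0,-0.4,0,0, 0,0,0,0,0,0,0]' |grep -E 'pos|force';done
python3 -c "
from h import *
goto(.5055,-.0911,.1935,-10.3)
a,_=st();print(unit(a['tool_pos'])*1000)"
```

```text
tool_pos: [0.5094, -0.093, 0.1934]
force: [2.3, 2.5, -0.7]
tool_pos: [0.5118, -0.0935, 0.1934]
force: [3.5, 3.5, -0.8]
tool_pos: [0.5127, -0.0934, 0.1931]
force: [3.2, 2.3, 0.3]
t 11.53 p [ 0.5127 -0.0934  0.1931] yawz -10.13 tilt [-1.06 -0.01] F [3.2 2.3 0.3] op 0.0119 j [  11.   20.  -32.   -0.  -38. -111.]
shift [-0.0003  0.001  -0.0075] rot [ 0.17 -1.05  0.2 ]
t 11.53 p [ 0.5127 -0.0934  0.1931] yawz -10.13 tilt [-1.06 -0.01] F [3.2 2.3 0.3] op 0.0119 j [  11.   20.  -32.   -0.  -38. -111.]
[[-57.43217775  -0.97569312]]
```

```bash
python3 -c "
from h import *
a=snap('side','s6')['color'][210:300,280:400,::-1];cv2.imwrite('pics/s6z.png',cv2.resize(a,None,fx=5,fy=5,interpolation=cv2.INTER_CUBIC))
a=snap('scene','c6')['color'][180:270,290:440,::-1];cv2.imwrite('pics/c6z.png',cv2.resize(a,None,fx=5,fy=5,interpolation=cv2.INTER_CUBIC))
snap('wrist','w6')"
```

```text
(no output)
```

View pics/s6z.png

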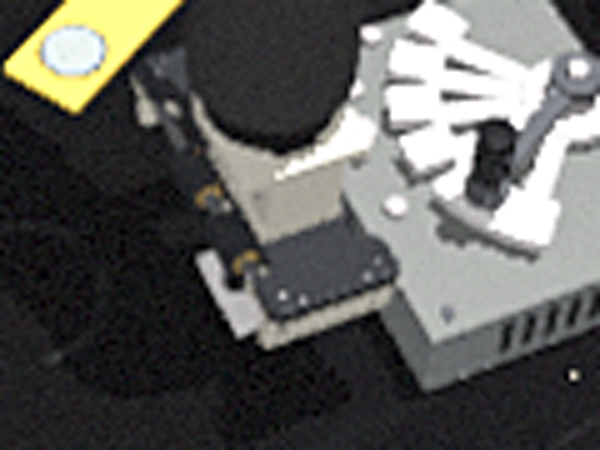

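View pics/c6z.png

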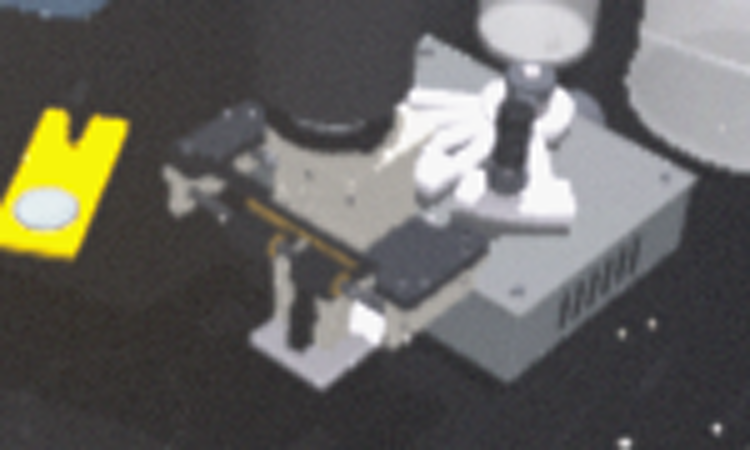

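View pics/w6.png

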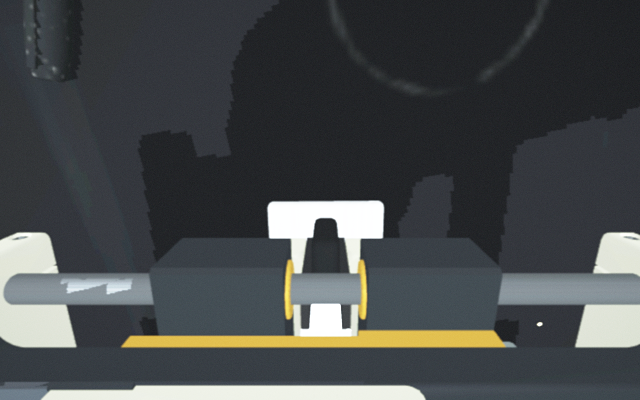

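```bash
python3 -c "
from h import *
print(unit(onz(load('c6'),[(340,247),(354.4,257.6)],.008))*1000)
print(unit(onz(load('s6'),[(319.6,260.4),(328,277.4)],.008))*1000)
s=load('w6');print(unit(onz(s,[(269,202),(382,202)],.008))*1000)
s=load('w4');print(unit(onz(s,[(269,202),(382,202)],.008))*1000)
"
```

```text
[[-85.08346979  26.00284584]
 [-88.19482229 -36.61287272]]
[[-81.78278942  26.48285218]
 [-83.56959348 -38.64331175]]
[[-86.53166135 -31.31159551]
 [-86.81645635  25.94997011]]
[[-178.34780104  -27.0014096 ]
 [-178.57495065   30.26361847]]
```

```bash
for i in 1 2 3; do python3 -m inch '[0,0,0.008,0,-0.3,0,0, 0,0,0.004,0,0,0,0]' |grep -E 'pos|force';done
python3 -c "
from h import *
goto(.5055,-.0911,.1935,-10.3)
a,_=st();print(unit(a['tool_pos'])*1000)"
```

```text
tool_pos: [0.5173, -0.0943, 0.1919]
force: [-12.6, 12.4, 22.7]
tool_pos: [0.5215, -0.0949, 0.1907]
force: [-11.6, 11.1, 20.2]
tool_pos: [0.5257, -0.0955, 0.1894]
force: [-10.4, 10.8, 19.8]
t 12.43 p [ 0.5257 -0.0955  0.1894] yawz -10.74 tilt [-3.33  0.23] F [-10.4  10.8  19.8] op 0.012 j [  10.   22.  -30.   -1.  -41. -110.]
shift [-0.0029  0.0006 -0.0209] rot [-0.43 -3.31  0.38]
t 12.43 p [ 0.5257 -0.0955  0.1894] yawz -10.74 tilt [-3.33  0.23] F [-10.4  10.8  19.8] op 0.012 j [  10.   22.  -30.   -1.  -41. -110.]
[[-44.26272236  -0.78593511]]
```

```bash
python3 -m inch '[0,0,0,0,0,0,0.03, 0,0,0,0,0,0,0.03, 0,0,0,0,0,0,0.03]' |grep -E 'pos|force|open'
python3 -c "
from h import *
goto(.5055,-.0911,.1935,-10.3)
snap('wrist','w7')"
```

```text
tool_pos: [0.5251, -0.0962, 0.1883]
force: [0.3, -0.4, -0.3]
opening: 0.0294
t 12.8 p [ 0.5251 -0.0962  0.1883] yawz -10.81 tilt [-3.47  0.19] F [ 0.3 -0.4 -0.3] op 0.0294 j [  10.   22.  -30.   -1.  -41. -110.]
shift [-0.0039  0.0013 -0.0204] rot [-0.49 -3.45  0.45]
```

View pics/w7.png

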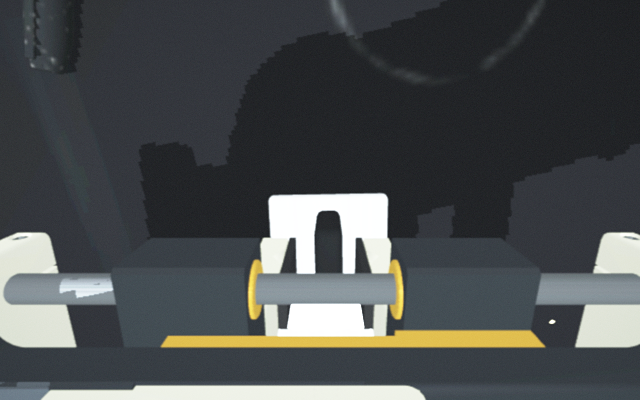

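```bash
python3 -m inch '[0,0,-0.006,0,-3.4,0,0.03, -0.01,0,-0.006,0,0,0,0.03, -0.04,0,0,0,0,0,0.05, -0.05,0,0,0,0,0,0.05, -0.05,0,0,0,0,0,0.05, 0,0,0,0,0,0,0.05]' |grep -E 'pos|force|open'
python3 -c "
from h import *
goto(.5055,-.0911,.1935,-10.3)
snap('wrist','w8');snap('side','s8');a=snap('scene','c8')['color'][170:280,270:440,::-1];cv2.imwrite('pics/c8z.png',cv2.resize(a,None,fx=4.5,fy=4.5,interpolation=cv2.INTER_CUBIC))
a=cv2.imread('pics/s8.png')[180:300,280:440];cv2.imwrite('pics/s8z.png',cv2.resize(a,None,fx=4.8,fy=4.8,interpolation=cv2.INTER_CUBIC))
"
```

```text
tool_pos: [0.5132, -0.0933, 0.3454]
force: [-0.6, -0.5, -0.0]
opening: 0.0499
t 13.6 p [ 0.5132 -0.0933  0.3454] yawz -10.75 tilt [-0.42 -0.47] F [-0.6 -0.5 -0. ] op 0.0499 j [  11.    9.  -23.    0.  -58. -112.]
shift [ 0.152   0.0022 -0.0071] rot [-0.45 -0.32  0.54]
```

View pics/w8.png

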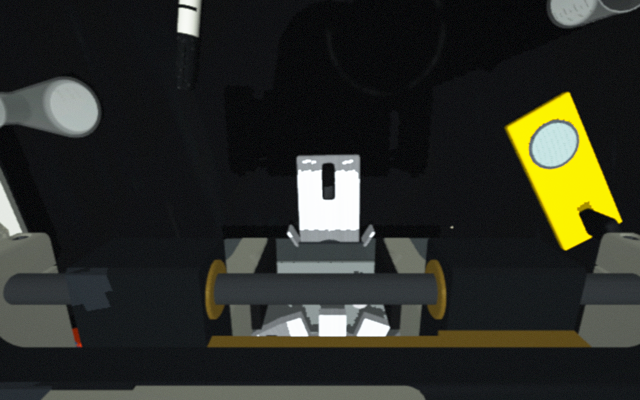

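View pics/c8z.png

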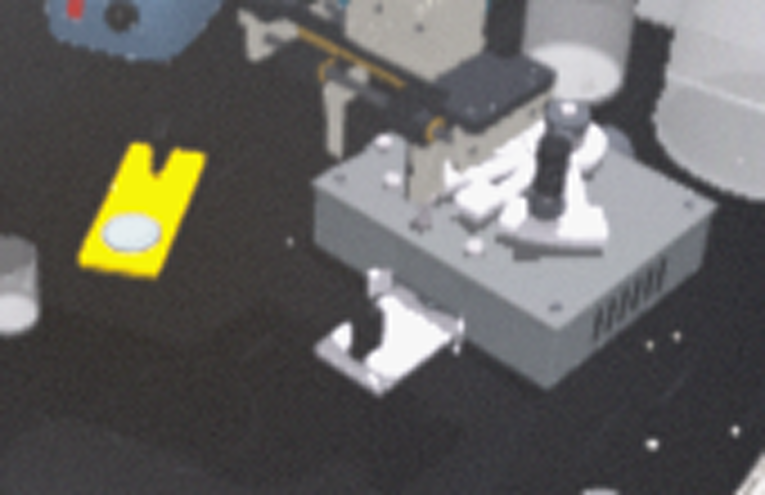

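View pics/s8z.png

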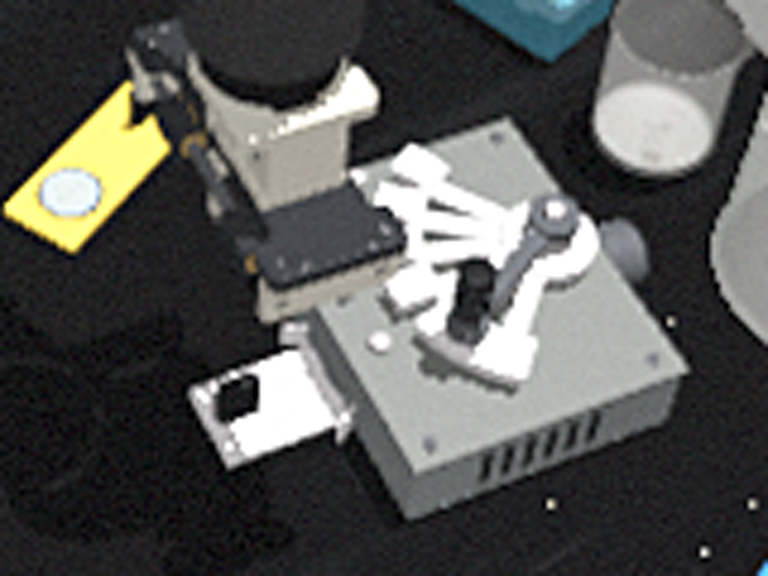

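```bash
python3 -c "
from h import *
s=load('w8');c=s['color'].astype(int);P=cloud(s)
print('rear',unit(onz(s,[(297,155.5),(361,155)],.008))*1000)
k=np.zeros((400,640),bool);k[140:235,290:370]=1
g=k&(P[...,2]>.036);print('grip',g.sum(),unit(P[g]).mean(0)*1000,unit(P[g]).min(0)*1000,unit(P[g]).max(0)*1000)
pl=k&(c.min(2)>110);E=[[],[]]
for v in range(165,220):
    u=np.nonzero(pl[v])[0];E[0].append((u.min(),v));E[1].append((u.max()+1,v))
for e in E:
    w=unit(onz(s,e,.008))*1000;print('edge slope deg',np.degrees(np.polyfit(w[:,0],w[:,1],1)[0]),w[:,1].mean())
print('side rear',unit(onz(load('s8'),[(280+190/4.8,180+388/4.8),(280+232/4.8,180+466/4.8)],.006))*1000)
print('scene rear',unit(onz(load('c8'),[(270+316/4.5,170+348/4.5),(270+380/4.5,170+390/4.5)],.006))*1000)
"
```

```text
rear [[-85.44922139 -31.27165041]
 [-85.60665269  28.75523263]]
grip 436 [-66.17275109  -1.87325026] [-79.25320074  -8.16962865] [-52.37598927   3.8590493 ]
edge slope deg 0.23398623345455305 -31.54714400284531
edge slope deg 1.2201487004742577 28.5858732119423
side rear [[-81.88979213  26.29115216]
 [-81.62317659 -36.91432954]]
scene rear [[-84.09996653  25.87960639]
 [-83.48267199 -32.78863678]]
```

```bash
python3 -c "
from h import *
p=UO-.103*UX-.0015*UY
goto(p[0],p[1],.20,-10.3)"
```

```text
t 13.75 p [ 0.5117 -0.0934  0.3404] yawz -10.82 tilt [-0.87 -0.5 ] F [-0.3 -0.1 -0.9] op 0.0498 j [  11.    9.  -24.    0.  -58. -112.]
shift [ 0.1409  0.0009 -0.0426] rot [-0.51 -0.77  0.65]
```

```bash
python3 -m inch '[0,0.001,-0.042,-0.4,-0.7,0.5,0, 0.04,0,0,0,0,0,0, 0.04,0,0,0,0,0,0, 0.03,0,0,0,0,0,0, 0,0,0,0,0,0,0]' >/dev/null
python3 -c "
from h import *
p=UO-.103*UX-.0015*UY
goto(p[0],p[1],.20,-10.3);snap('wrist','w9')"
```

```text
t 14.38 p [ 0.4662 -0.0852  0.2237] yawz -10.43 tilt [-0.73 -0.21] F [-1.2 -0.3  0.7] op 0.0055 j [  14.   14.  -37.    0.  -40. -114.]
shift [ 0.0237 -0.0001  0.002 ] rot [-0.13 -0.68  0.34]
```

View pics/w9.png

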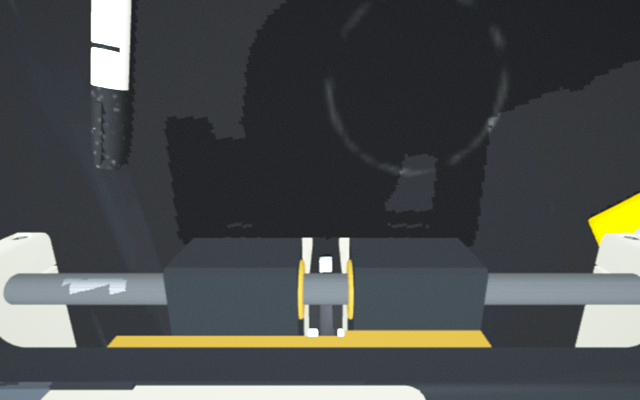

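```bash
python3 -m inch '[0.022,0,0,0,-0.6,0.3,0, 0.003,0,0,0,0,0,0, 0,0,0.008,0,0,0,0, 0,0,0,0,0,0,0]' |grep -E 'pos|force|open'
for i in 1 2 3; do python3 -m inch '[0,0,0.004,0,0,0,0, 0,0,0.003,0,0,0,0]' |grep -E 'pos|force';done
```

```text
tool_pos: [0.4774, -0.0864, 0.2036]
force: [-0.1, 0.3, 0.2]
opening: 0.0002
tool_pos: [0.4813, -0.0878, 0.2037]
force: [-12.6, 8.6, 6.6]
tool_pos: [0.483, -0.089, 0.2028]
force: [-7.8, 6.1, 4.8]
tool_pos: [0.4848, -0.0902, 0.2018]
force: [-7.9, 5.7, 4.3]
```

```bash
python3 -m inch '[0,0,-0.015,0,0,0,0, -0.04,0,0,0,0,0,0.05, -0.055,0,0,0,0,0,0.05, -0.055,0,0,0,0,0,0.05, -0.05,0,0.03,0,0,0,0.05, 0,0,0.055,0,0,0,0.05, 0,0,0.055,0,0,0,0.05, 0,0,0.055,0,0,0,0.05, 0,0,0,0,0,0,0.05]' >/dev/null
python3 -c "
from h import *
p=UO+.12*UX
goto(p[0],p[1],.38,-10.3);snap('wrist','w10')"
```

```text
t 16.8 p [ 0.6668 -0.1245  0.4085] yawz -10.68 tilt [-1.01  0.08] F [-0.8  0.4 -0.4] op 0.0499 j [   6.   21.    2.   -0.  -72. -106.]
shift [0.0282 0.0043 0.0208] rot [-0.38 -1.01  0.1 ]
```

View pics/w10.png

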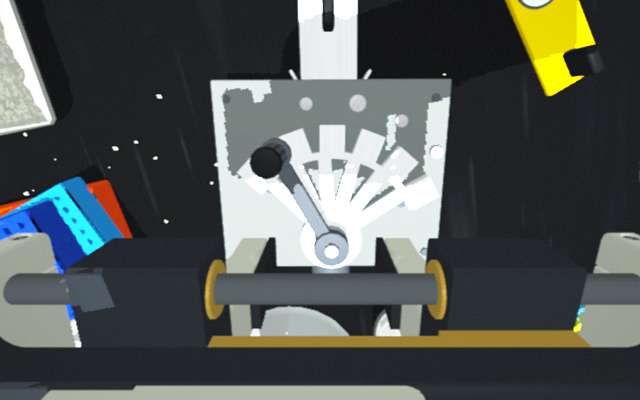

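```bash
python3 -c "
from h import *
a=load('w10')['color'][70:280,200:460,::-1];cv2.imwrite('pics/w10z.png',cv2.resize(a,None,fx=3,fy=2.85,interpolation=cv2.INTER_CUBIC))
s=load('w10')
print('knob',onz(s,(266,161),.148),dep(s,(266,161)),'piv',onz(s,(331,251),.104),dep(s,(331,251)))
k=onz(s,(266,161),.148)[0,:2]
for p in(k,):
  v=p-piv;print(np.hypot(*v),np.degrees(np.arctan2(-v[1],-v[0]))+10.3)
for uv,z in(((306,103),.067),((357.5,102.5),.086),((402,121),.067),((436,152),.067)):
  v=onz(s,uv,z)[0,:2]-piv;print(np.hypot(*v),np.degrees(np.arctan2(-v[1],-v[0]))+10.3)
"
```

```text
knob [[ 0.62076531 -0.16049417  0.148     ]] [[ 0.6209764  -0.16086429  0.14616882]] piv [[ 0.71676465 -0.1301203   0.104     ]] [[ 0.71615207 -0.13002983  0.10540932]]
0.10110269007776507 28.152120012931572
0.13211421155547232 9.955556174582428
0.13194492826725043 -9.831163609426707
0.13128498101407238 -30.073744276522756
0.13076285106435478 -49.58464985379476
```

View pics/w10z.png

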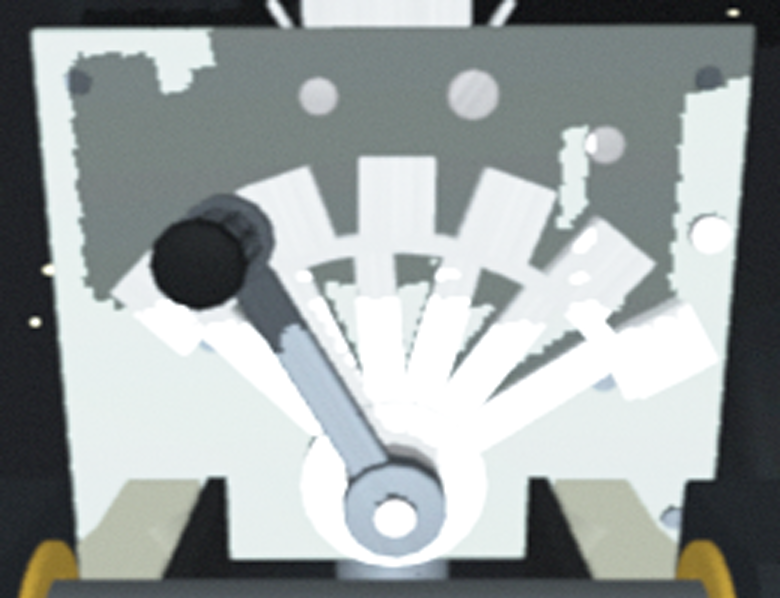

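```bash
python3 -c "
from h import *
s=load('w10')
def w(u,v): 
  p=onz(s,(200+u/3,70+v/2.85),.078)[0,:2]-piv; return np.hypot(*p)*1000,np.degrees(np.arctan2(-p[1],-p[0]))+10.3
for nm,L in dict(n10=[(336,232),(308,168),(359,235),(359,158)],nm10=[(436,158),(436,232),(487,168),(463,240)],nm30=[(556,193),(527,268),(596,218),(545,284)],nm50=[(655,264),(595,317),(678,301),(608,342)]).items(): print(nm,[tuple(np.round(w(*q),1)) for q in L])
"
```

```text
n10 [(np.float64(89.0), np.float64(11.4)), (np.float64(110.5), np.float64(13.4)), (np.float64(86.9), np.float64(7.0)), (np.float64(111.0), np.float64(5.3))]
nm10 [(np.float64(111.1), np.float64(-6.6)), (np.float64(88.1), np.float64(-8.5)), (np.float64(110.8), np.float64(-14.7)), (np.float64(87.1), np.float64(-14.1))]
nm30 [(np.float64(110.8), np.float64(-26.3)), (np.float64(85.8), np.float64(-28.6)), (np.float64(110.1), np.float64(-34.0)), (np.float64(84.3), np.float64(-33.8))]
nm50 [(np.float64(111.0), np.float64(-46.5)), (np.float64(86.2), np.float64(-46.8)), (np.float64(109.3), np.float64(-54.0)), (np.float64(84.2), np.float64(-53.1))]
```

```bash
python3 -c "
from h import *
goto(.6213,-.1603,.35,17.8)"
```

```text
t 16.85 p [ 0.6653 -0.1243  0.4094] yawz -10.67 tilt [-0.98  0.1 ] F [-0.6  0.3  0.1] op 0.0502 j [   6.   21.    2.   -0.  -72. -106.]
shift [ 0.0601 -0.0434 -0.0356] rot [-28.47  -0.98  -0.16]
```

```bash
python3 -m inch '[0.02,-0.0434,-0.0356,0,-0.9,0,0.05, 0,0,0,-9.5,0,0,0.05, 0,0,0,-9.5,0,0,0.05, 0,0,0,-9.5,0,0,0.05, 0.02,0,0,0,0,0,0.05, 0,0,0,0,0,0,0.05]' >/dev/null
python3 -c "
from h import *
goto(.6213,-.1603,.292,17.8)"
```

```text
t 17.6 p [ 0.6122 -0.1597  0.3735] yawz 18.82 tilt [ 0.21 -0.05] F [0.5 0.4 0.8] op 0.0499 j [  3.  18.  -8.   0. -64. -74.]
shift [ 0.0815 -0.0034  0.0082] rot [1.02 0.19 0.11]
```

```bash
python3 -m inch '[0.02,-0.0034,0.0082,1.0,0.2,0,0.05, 0.02,0,0,0,0,0,0.05, 0,0,0,0,0,0,0.05]' >/dev/null
python3 -c "
from h import *
goto(.6213,-.1603,.292,17.8);snap('wrist','w11')"
```

```text
t 17.98 p [ 0.6208 -0.1599  0.3353] yawz 17.73 tilt [ 0.26 -0.14] F [-0.4  0.4 -0.9] op 0.0499 j [  3.  20.  -9.   0. -60. -75.]
shift [ 0.0433 -0.0004  0.0002] rot [-0.07  0.2   0.21]
```

View pics/w11.png

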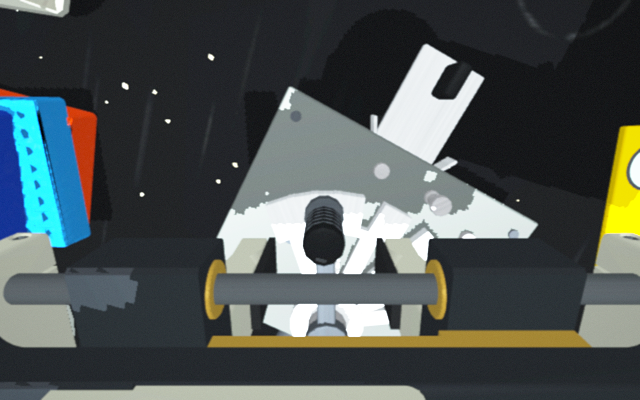

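```bash
python3 -m inch '[0.03,-0.0004,0,0,0.2,0.2,0.05, 0.012,0,0,0,0,0,0.05, 0,0,0,0,0,0,0.05]' |grep -E 'pos|force'
python3 -c "
from h import *
goto(.6213,-.1603,.292,17.8)"
```

```text
tool_pos: [0.6228, -0.1605, 0.2972]
force: [-0.1, 0.3, 0.4]
t 18.4 p [ 0.6228 -0.1605  0.2972] yawz 17.77 tilt [ 0.38 -0.09] F [-0.1  0.3  0.4] op 0.0501 j [  3.  22. -12.   0. -56. -75.]
shift [ 0.0051  0.0006 -0.0014] rot [-0.03  0.33  0.2 ]
```

```bash
python3 -m inch '[0.005,0.0006,-0.0014,0,0.3,0,0.05, 0,0,0,0,0,0,0, 0,0,0,0,0,0,0, 0,0,0,0,0,0,0, 0,0,0,0,0,0,0]' |grep -E 'pos|force|open'
python3 -c "
from h import *
goto(.6213,-.1603,.292,17.8)"
```

```text
tool_pos: [0.6221, -0.1604, 0.295]
force: [1.2, -0.3, -0.1]
opening: 0.0232
t 19.02 p [ 0.6221 -0.1604  0.295 ] yawz 17.78 tilt [ 0.32 -0.21] F [ 1.2 -0.3 -0.1] op 0.0232 j [  3.  22. -12.   0. -55. -75.]
shift [ 0.003   0.0003 -0.0007] rot [-0.02  0.24  0.3 ]
```

Gripped (23 mm). Lift 6 mm.

```bash
python3 -m inch '[-0.006,0,0,0,0,0,0, 0,0,0,0,0,0,0, 0,0,0,0,0,0,0]' |grep -E 'pos|force|open'
```

```text
tool_pos: [0.622, -0.1603, 0.3002]
force: [1.7, -1.7, -4.1]
opening: 0.0232
```

```bash
cat >> h.py <<'E'
def lev():
    o,M=st();v=o['tool_pos']+.159*M[:,0];v=v[:2]-piv;print('lever',np.degrees(np.arctan2(-v[1],-v[0]))+10.3,'r',np.hypot(*v)*1000)
E
python3 -m inch '[0,0.0111,0.0006,6.4,0,0,0, 0,0.0111,0.0006,6.4,0,0,0, 0,0.0111,0.0006,6.4,0,0,0, 0,0,0,0,0,0,0]' |grep -E 'pos|force|open'
python3 -c "
from h import *
lev()"
```

```text
tool_pos: [0.6171, -0.1267, 0.2989]
force: [1.9, 0.2, -4.6]
opening: 0.0232
t 19.9 p [ 0.6171 -0.1267  0.2989] yawz -1.96 tilt [ 0.21 -0.17] F [ 1.9  0.2 -4.6] op 0.0232 j [  6.  21. -13.   0. -55. -98.]
lever 8.976213995236469 r 99.35071745385534
```

```bash
python3 -m inch '[-0.001,0.0112,0.0007,6.5,0,0,0, 0,0.0113,0.0007,6.5,0,0,0, 0,0.0113,0.0007,6.5,0,0,0, 0,0,0,0,0,0,0]' |grep -E 'pos|force|open'
python3 -c "
from h import *
lev()"
```

```text
tool_pos: [0.6237, -0.0943, 0.2988]
force: [1.5, 1.0, -5.2]
opening: 0.0233
t 20.4 p [ 0.6237 -0.0943  0.2988] yawz -21.32 tilt [ 0.05 -0.19] F [ 1.5  1.  -5.2] op 0.0233 j [   9.   21.  -13.    0.  -56. -121.]
lever -10.103056016740258 r 99.44819385348325
```

```bash
python3 -m inch '[0,0.001,0,0,0,0,0, 0.003,0,0,0,0,0,0, 0.003,0,0,0,0,0,0, 0,0,0,0,0,0,0]' |grep -E 'pos|force|open'
python3 -c "
from h import *
lev()"
```

```text
tool_pos: [0.6236, -0.0947, 0.2921]
force: [1.0, 1.0, -3.3]
opening: 0.0234
t 20.9 p [ 0.6236 -0.0947  0.2921] yawz -20.95 tilt [ 0.01 -0.19] F [ 1.   1.  -3.3] op 0.0234 j [   9.   22.  -14.    0.  -55. -120.]
lever -9.851196244457807 r 99.41859026410391
```

```bash
python3 -m inch '[0.003,0,0,0,0,0,0, 0.003,0,0,0,0,0,0, 0,0,0,0,0,0,0]' |grep -E 'pos|force|open'
python3 -m inch '[0.002,0,0,0,0,0,0, 0,0,0,0,0,0,0]' |grep -E 'pos|force|open'
python3 -c "
from h import *
lev()"
```

```text
tool_pos: [0.6236, -0.0948, 0.2875]
force: [-0.8, 1.8, -2.8]
opening: 0.0235
tool_pos: [0.6234, -0.0947, 0.2875]
force: [-0.7, 1.4, -4.5]
opening: 0.0236
t 21.52 p [ 0.6234 -0.0947  0.2875] yawz -20.84 tilt [ 0.11 -0.24] F [-0.7  1.4 -4.5] op 0.0236 j [   9.   22.  -14.    0.  -54. -120.]
lever -9.762896319587135 r 99.35995273844449
```

```bash
python3 -m inch '[0,0,0,0,0,0,0.04, 0,0,0,0,0,0,0.05, 0,0,0,0,0,0,0.05]' |grep -E 'pos|force|open'
python3 -m inch '[-0.02,0,0,0,0,0,0.05, -0.04,0,0,0,0,0,0.05, -0.05,0,0,0,0,0,0.05, 0,0,0.045,0,0,0,0.05, 0,0,0,0,0,0,0.05]' |grep -E 'pos|force|open'
python3 -c "
from h import *
lev();snap('wrist','w12');snap('scene','c12')
s=load('w12');a=s['color'][:300,120:520,::-1];cv2.imwrite('pics/w12z.png',cv2.resize(a,None,fx=2,fy=2,interpolation=cv2.INTER_CUBIC))
a=cv2.imread('pics/c12.png')[160:290,220:440];cv2.imwrite('pics/c12z.png',cv2.resize(a,None,fx=3.6,fy=3.6,interpolation=cv2.INTER_CUBIC))
"
```

```text
tool_pos: [0.6239, -0.0952, 0.2878]
force: [-0.6, -0.9, -0.2]
opening: 0.0468
tool_pos: [0.6669, -0.1113, 0.4011]
force: [0.0, 0.1, -0.9]
opening: 0.0499
t 22.52 p [ 0.6669 -0.1113  0.4011] yawz -20.8 tilt [ 0.18 -0.35] F [ 0.   0.1 -0.9] op 0.0499 j [   7.   21.    0.    0.  -69. -118.]
lever -8.82364646202306 r 52.547251957861896
```

View pics/w12z.png

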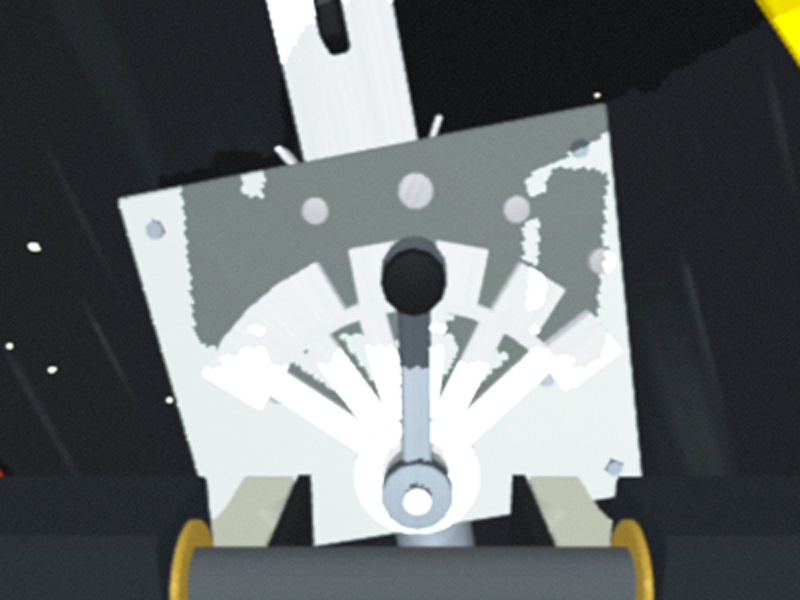

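View pics/c12z.png

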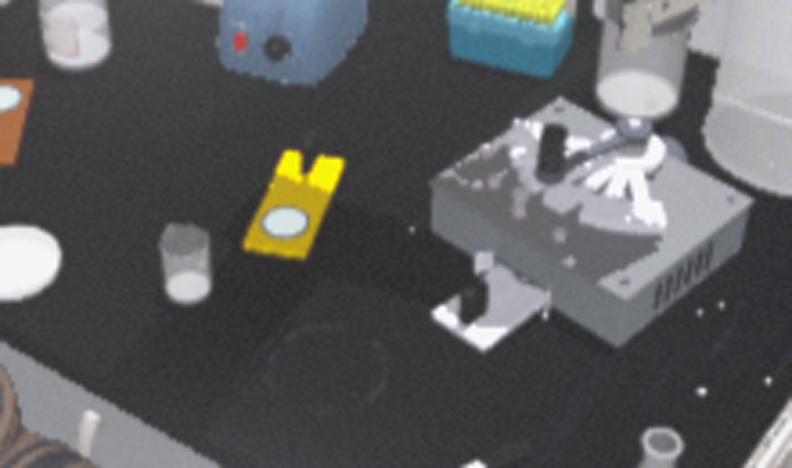

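```bash
python3 -c "
from h import *
for t,uv,pv in(('w10',(266,161),(331,251)),('w12',(326,141),(329,250))):
  s=load(t);P=cloud(s);u,v=uv;k=P[v-6:v+7,u-6:u+7,2];u,v=pv;q=P[v-3:v+4,u-3:u+4,2];print(t,np.nanmedian(k),np.nanmedian(q))
s=load('w12');p=onz(s,(326.5,141),.140)[0,:2]-piv;print(np.hypot(*p),np.degrees(np.arctan2(-p[1],-p[0]))+10.3)
print('rear wrist8 vs scene12', unit(onz(load('c12'),[(220+432/3.6,160+316/3.6),(220+484/3.6,160+350/3.6)],.006))*1000)
for n,b in(('scene',1),):
  s=load('c12');print(onz(s,[(271,240)],0))
"
```

```text
w10 0.146214759096027 0.10460287249306188
w12 0.1387950211733467 0.10477774709154464
0.10012085194497841 -9.294503569273022
rear wrist8 vs scene12 [[-86.0733257   24.99631502]
 [-85.2844987  -34.37326768]]
[[0.39746822 0.14225635 0.        ]]
```

```bash
python3 -m inch '[0,0,-0.046,0,0,0,0, 0.03,0,0,0,0,0,0, 0.03,0,0,0,0,0,0, 0,0,0,0,0,0,0, 0,0,0,0,0,0,0]' |grep -E 'pos|force|open'
python3 -c "
from h import *
goto(.6229,-.0956,.318,-20.3)"
```

```text
tool_pos: [0.6191, -0.0939, 0.3419]
force: [-0.1, 0.5, 0.4]
opening: 0.0056
t 23.25 p [ 0.6191 -0.0939  0.3419] yawz -20.71 tilt [ 0.28 -0.38] F [-0.1  0.5  0.4] op 0.0056 j [   9.   19.  -11.    0.  -60. -120.]
shift [ 0.0239 -0.0001  0.004 ] rot [-0.41  0.4   0.26]
```

```bash
python3 -m inch '[0.012,0,0.003,0,0.4,0,0, 0.006,0,0,0,0,0,0, 0,0,0,0,0,0,0]' |grep -E 'pos|force'
for i in 1 2 3 4; do python3 -m inch '[0.003,0,0,0,0,0,0, 0,0,0,0,0,0,0]' |grep -E 'pos|force';done
```

```text
tool_pos: [0.6227, -0.0952, 0.3247]
force: [0.3, 0.7, 0.5]
tool_pos: [0.6229, -0.0953, 0.3217]
force: [0.6, -0.2, -0.0]
tool_pos: [0.623, -0.0953, 0.3188]
force: [0.3, -0.6, -1.2]
tool_pos: [0.6233, -0.0953, 0.3188]
force: [-0.7, -0.6, 0.2]
tool_pos: [0.6235, -0.0952, 0.3186]
force: [0.2, -0.2, -0.3]
```

```bash
python3 -m inch '[0.006,0,0,0,0,0,0, 0.004,0,0,0,0,0,0]' |grep -E 'pos|force'
python3 -m inch '[0.006,0,0,0,0,0,0, 0.004,0,0,0,0,0,0]' |grep -E 'pos|force'
```

```text
tool_pos: [0.6236, -0.0952, 0.3178]
force: [-16.6, 6.8, 34.2]
tool_pos: [0.6226, -0.0948, 0.3179]
force: [-13.7, 5.7, 27.2]
```

```bash
python3 -m inch '[-0.03,0,0,0,0,0,0, -0.05,0,0,0,0,0,0.03, -0.03,0,0.045,0,0,0,0.05, 0,0,0,0,0,0,0.05]' |grep -E 'pos|force|open'
python3 -c "
from h import *
lev();snap('wrist','w13');snap('scene','c13');snap('side','s13')
s=load('w13');a=s['color'][:300,120:520,::-1];cv2.imwrite('pics/w13z.png',cv2.resize(a,None,fx=2,fy=2,interpolation=cv2.INTER_CUBIC))
"
```

```text
tool_pos: [0.6631, -0.1093, 0.4314]
force: [-0.6, 0.4, -1.1]
opening: 0.0247
t 25.62 p [ 0.6631 -0.1093  0.4314] yawz -20.2 tilt [ 0.98 -0.52] F [-0.6  0.4 -1.1] op 0.0247 j [   7.   19.    2.    1.  -72. -118.]
lever -9.796519190986551 r 54.48144553168388
```

View pics/w13z.png

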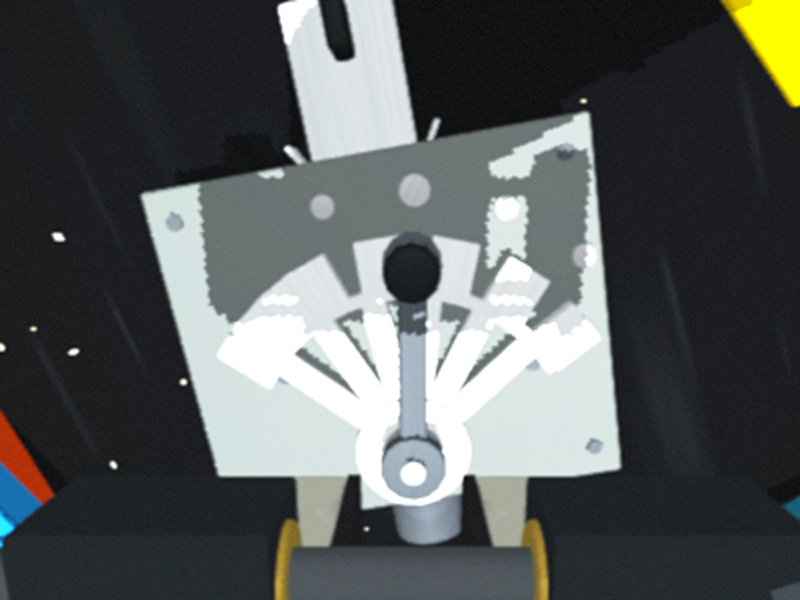

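View pics/c13.png

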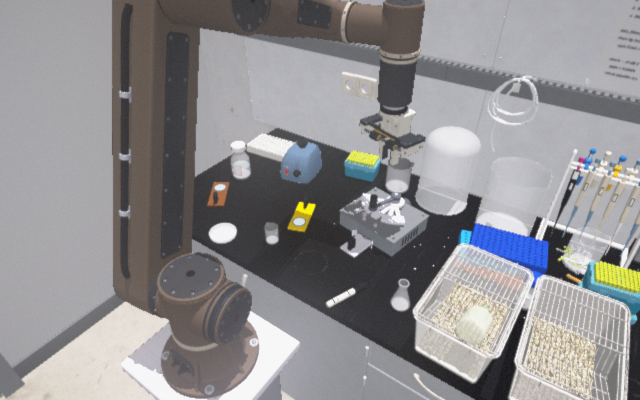

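```bash
python3 -c "
from plant import ctrl
print(ctrl.close_job())"
```

```text
the job is handed in; nothing more can be done
None
```

The filter slide is home in the slot and the aperture lever is in the notch marked by the tall stud (nominal −10°). I handed the job in at about 25.8 s of the 61 s allowed.

**Slide:** I gripped the aluminium slide by its grip, carried it to the slot and pushed it in window end first. A second push with closed fingers on the back of the grip met a firm stop at about 12 N. The slide's rear edge measured between −82 and −87 mm in the different views, against −85 mm for home. That spread is a little beyond the 2 mm calibration.

**Lever:** I lifted the knob about 5 mm, swung it from about +28° to about −10°, and lowered it until the pin entered the notch. After release the knob top was about 7.5 mm lower than when the pin rode on the sector. Pressing down on it met a hard stop at 0.140 m, which is the height for a pin fully down. That press peaked at about 34 N vertical, roughly 39 N in total, through the fingertips rather than the gripper's body.

**Lever angle, a small disagreement:** the last picture put the lever at −9.3° and the arm's own pose at −9.8°. From the image I had estimated the notch centre at about −10.7°. The difference is about what the pin's play and the measurement error allow.

**Final look:** the small beaker and small flask appeared where they started, by eye, and the robot was clear of everything.

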